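Fit the stop rings and guide the plunger into a tissue-core punch stand

ROBOT

A 7-joint arm with a two-finger parallel gripper is mounted at the origin on the work surface. World frame = base frame: x ahead of the robot, y to its left, z up, the work surface at z = 0. Lengths are in m, angles in rad, forces in N, time in s.
With the tool pointing down it reaches from about 0.425 to 0.875 m from the base axis. Payload 4.7 kg.
Tool frame: the origin (TCP) lies at the very end of the fingers, on their centre line; the grasp point (between the pads) lies 19 mm behind it; z points along the fingers, y is the line along which they close (so a half turn about z gives the same grasp; the last joint's range is limited). The gripper opens to 87 mm and grips with 3 to 60 N. Pads are 19 mm wide; open, the fingers measure 117 mm over their backs; the gripper's body (75 mm by 190 mm) begins 51 mm behind the grasp point.
Start: joints at [-1.282, 0.321, -0.07, 1.45, 0.023, 1.371, -0.057], TCP at [0.176, 0.626, 0.223] pointing down, gripper open.
Joint ranges: [-2.86, 2.86], [-0.3, 2.09], [-1.38, 1.24], [0.06, 2.45], [-1.56, 4.7], [0.09, 2.05], [-2.69, 2.69]. Speed limits (rad/s): [2.57, 2.57, 3.14, 3.14, 3.14, 3.14, 3.14].

INTERFACE

Orientations are given as a rotation vector (axis times angle).
In Python, from bench import ctrl, get_image, job gives the robot as it stands.
- The arm moves only by the shell command python3 -m crank 'ROWS' [FORCE]. ROWS is JSON, a list that holds one entry, the list of rows, each a list of 5 numbers: the shift along the tool's x, y, z in mm, then the turn about the tool's z in rad, then the closure, from -1 (fully open) to 1 (shut), so that 0 is half open. A call has 1 to 10 rows; each row shifts and turns the commanded pose from where the row before left it, along the tool's axes as they then stand; what a row does not reach is not made up. A row lasts 1/12 s, in which the tool goes at most 41.7 mm and 7.16 degrees, less where a joint would pass 70% of its speed; a pose out of reach is approached as far as the arm can. A call with a gripper value outside its range is refused whole. The fingers move at their own pace and stop on an object; FORCE is the grip in N (left out, the last holds). Time passes only in rows, so rows that do not move let the fingers close. It gives the time, the measured TCP pose, the force, the opening and the grip force at its end, in the units of the state.
- ctrl.get_state(): the state, without advancing time (a new reading comes with each control period).
- get_image(name): name is "scene" or "top"; returns a dict with "pixels" (480x640x3 uint8, red, green, blue), "fx", "fy", "cx", "cy" (pixels), "k1" (the pictures are not rectified: a ray, as slopes to the right and down, at radius r is drawn at 1 + k1 r^2 times it, then the intrinsics apply), "T" (4x4, takes a point from camera to world coordinates). Camera axes: x right, y down, z forward; pixel columns grow to the right and rows downward; lengths in m; the calibration is good to about 2 mm. A picture is of the moment at which its call begins. There is no depth.
- job.close_job(): hands the job in; it is judged then, once.
The state is a dict: "time": time; "joint_positions": joint angles; "qd": joint speeds; "joint_torque": joint torques, N m; "position": TCP position; "tool_rot": TCP orientation; "ft_force": force on the tool from outside, world axes, zero at the start; "torque": the same for the moment, N m; "grip_width": opening from 0.0 (shut) to 1.0 (fully open); "grip_force": force on a finger pad.
Only numpy, scipy, OpenCV 4.12 (cv2) and the standard library are available. Lean on these libraries where they do the work, as an engineer would, in place of code of your own. Each camera call takes 0.05 s, during which the arm holds its last target. There are 200 camera calls.

TASK

Set up the tissue-core punch stand: slip the bare-metal spacer ring and then the orange buffer ring over the upright guide sleeve, each fully home, spacer underneath. Then take the plunger out of its storage block, thread it down through the upper guide and on through the lower bushing, and finish still holding it, with its flange about 15 mm above the buffer, so that I can fit the punch tip to the end sticking out below. Leave everything else on the bench where it is.

Things in the scene. Friction and masses are not known exactly. Their poses are not given: they have to be found in the camera images.
- guide_top (a point): Centre of the mouth of the upright steel guide sleeve on top of the cream punch stand, z up the guide axis. Outside diameter 25 mm (last 3 mm bevelled to 22), bore 13 mm, which runs 36 mm down to the underside of the upper arm. The sleeve stands 24 mm proud of the arm's flat face (60 x 56 mm, 137 mm above the table), where the rings seat. Nothing of the stand is higher than this point.
- guide_low (a point): Centre of the upper mouth of the brass lower bushing, 68 mm straight below guide_top on the same vertical axis; bore 13 mm, running 23 mm down from this point. From its lower end the way is free for 46 mm down to the wax block on the base.
- stand: The cream punch stand, fixed to the bench. Origin under the guide axis at table height; z up, x points from the guide axis to the column (40 x 50 mm, its centre 77 mm away, its top level with the upper arm). Dark base plate 155 x 130 mm, from 50 mm before the axis to 105 mm behind it.
- spacer_c (a point): Centre of the loose bare aluminium spacer ring: outside 50 mm, hole 30 mm, 12 mm thick, 50 g (may vary by 30 percent), lying flat on a dark 2 mm mat (mat top 2 mm above the table); centre half-way up, z along the ring's axis. Home on the sleeve its underside rests on the arm's flat face.
- buffer_c (a point): Centre of the loose orange hard-plastic buffer ring: outside 50 mm, hole 30 mm, 14 mm thick, 50 g (may vary by 30 percent), lying flat on the same mat; centre half-way up, z along its axis. Home, it rests on the spacer and stands 2 mm above the sleeve's mouth.
- collar_c (a point): Centre of a black shaft collar (outside 44 mm, hole 16 mm, 12 mm thick) lying flat on the same mat; belongs to another job, leave it alone. The three rings lie about 85 mm apart in a row roughly along y, in any order.
- plunger_grip (a point): Point to grip on the plunger: on its axis, in its black round handle (20 mm diameter, from 26 mm below this point to 18 mm above). Under the handle an aluminium flange (40 mm diameter, from 26 to 32 mm below this point), then a steel shaft of 10 mm diameter, 128 mm long from flange to tip, the last 6 mm tapered to 5 mm. z points up the plunger. 150 g (may vary by 30 percent).
- plunger_tip (a point): Lower end of the plunger's shaft, on its axis, 160 mm below plunger_grip. At the start the plunger stands upright in the storage block, with this point 8 mm above the table in a loose hole 57 mm deep; the block's top there is 65 mm above the table.
- rack: White storage block, fixed to the bench: 60 x 60 x 65 mm tall round the plunger's hole, with a 40 mm tall step 50 mm long on its -y side that carries small spare punch tips. Origin under the hole at table height, z up.
- cassette_a: Bystander: pink tissue cassette with wax block, 40 x 28 x 12 mm; origin under its centre.
- cassette_b: Bystander: yellow tissue cassette with wax block, 40 x 28 x 12 mm; origin under its centre.
- slidebox: Bystander: blue slide box, 85 x 102 x 35 mm; origin under its centre.
- stainjar: Bystander: square glass staining jar with white lid, 56 x 56 x 95 mm; origin under its centre.
- reagent: Bystander: amber bottle with blue cap, 60 mm diameter, 130 mm tall; origin under its centre.
- oil: Bystander: small white dropper bottle, 30 mm diameter, 60 mm tall; origin under its centre.
- forceps: Bystander: steel forceps lying flat, 125 mm long, 20 mm wide, 7 mm tall; origin on the bench about half-way along.

How it is judged:
By the outcome, as a careful person would: the job done as asked, in the order asked, and still so for the second after the job is handed in, while the arm keeps its last pose, push and grip.
It also fails if it takes over 64 s, if anything falls off the work surface, if the arm or the gripper's body presses on something with over 40 N, if the wrist force passes 120 N, or if a joint passes its speed limit or range.

## Working session

There is one attempt and no reset: what is moved stays moved. The work goes in short steps, Python scripts to look and compute and a shell command to move; the robot and the scene stay as the last step left them, time stands still between calls to the robot, and variables do not carry over. Pictures are saved under pics/ and viewed, at most 10 in all, crops included, and the job is handed in when it is done.

```bash
ls; mkdir -p pics; python3 - <<'E'
from bench import ctrl,get_image
import cv2,json
for n in("scene","top"):
    g=get_image(n); cv2.imwrite(f"pics/{n}0.png",g["pixels"][:,:,::-1])
    print(n,g["fx"],g["fy"],g["cx"],g["cy"],g["k1"],g["T"])
s=ctrl.get_state();print(s)
E
```

```text
pics
scene 445.7192700629489 445.7192700629489 321.59324472908514 236.20748773321623 0.0038371153506530377 [[ 0.45322306  0.59658333 -0.6623271   1.26502107]
 [ 0.89136806 -0.30931878  0.331338   -0.35208187]
 [-0.00719948 -0.74054724 -0.67196573  0.80296993]
 [ 0.          0.          0.          1.        ]]
top 456.18964170047246 456.18964170047246 317.1819176875666 239.58856738346557 0.019738960251362632 [[-0.02483185 -0.98760199  0.1550022   0.44783473]
 [-0.9993584   0.02052023 -0.02935503 -0.00285286]
 [ 0.02581041 -0.15563169 -0.9874779   0.92931492]
 [ 0.          0.          0.          1.        ]]
{'time': 0.1, 'joint_positions': array([-1.28192393,  0.32175705, -0.0700601 ,  1.45153687,  0.02260456,
        1.37079432, -0.05688565]), 'qd': array([-0.00051584, -0.00140223, -0.00087055, -0.00226128,  0.00080822,
       -0.00021623,  0.00020754]), 'joint_torque': array([-7.12340789e-04, -4.92571235e+01, -4.06148918e-01, -3.13398278e+01,
       -6.42119371e-02,  3.95331520e-02,  7.98062365e-05]), 'position': array([0.17629397, 0.6251306 , 0.22157348]), 'tool_rot': array([-4.30206789e-01, -3.11186446e+00,  2.67706740e-03]), 'ft_force': array([1.19267747, 0.19307157, 0.24922874]), 'torque': array([-0.03299014,  0.05922359,  0.03864632]), 'grip_force': 0.0, 'grip_width': 1.001808202850882}
```

View pics/scene0.png

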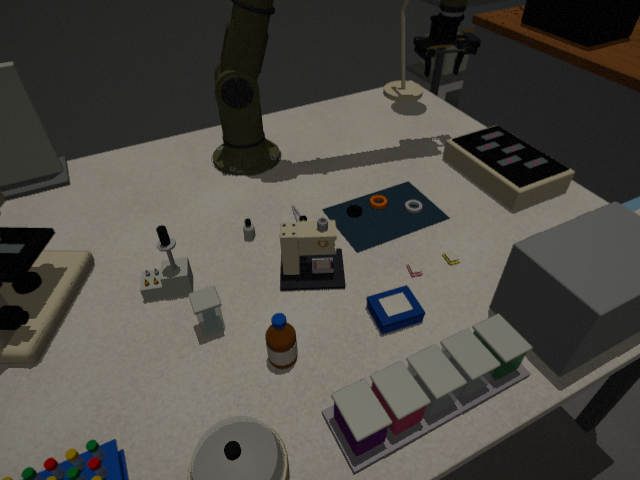

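View pics/top0.png

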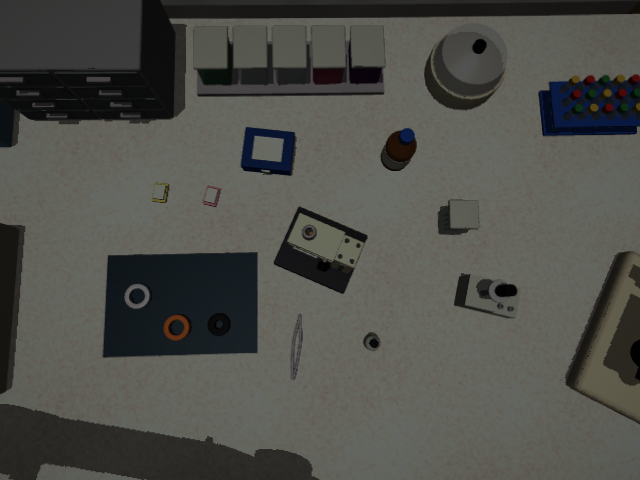

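The pictures show, in top view, the sleeve at about (309,232), spacer (137,296), buffer (177,327), collar (219,324) and plunger handle (505,290). In the scene view the sleeve is at (322,222), the spacer at (414,206), the buffer at (379,201) and the plunger at (163,232). I'll zoom in on these next.

```bash
cat > h.py <<'E'
import numpy as np,cv2
from bench import ctrl,get_image
def ray(g,u,v):
    K=np.array([[g["fx"],0,g["cx"]],[0,g["fy"],g["cy"]],[0,0,1.]])
    p=cv2.undistortPoints(np.array([[[u,v]]],float),K,np.array([g["k1"],0,0,0.]))[0,0]
    T=np.array(g["T"]);d=T[:3,:3]@np.r_[p,1];return T[:3,3],d/np.linalg.norm(d)
def plane(g,u,v,z):
    o,d=ray(g,u,v);return o+d*(z-o[2])/d[2]
def proj(g,P):
    T=np.linalg.inv(np.array(g["T"]));K=np.array([[g["fx"],0,g["cx"]],[0,g["fy"],g["cy"]],[0,0,1.]])
    return cv2.projectPoints(np.array(P,float).reshape(-1,1,3),cv2.Rodrigues(T[:3,:3])[0],T[:3,3],K,np.array([g["k1"],0,0,0.]))[0][:,0]
def tri(g1,p1,g2,p2):
    A=np.zeros((3,3));b=np.zeros(3);L=[ray(g1,*p1),ray(g2,*p2)]
    for o,d in L:
        M=np.eye(3)-np.outer(d,d);A+=M;b+=M@o
    P=np.linalg.solve(A,b);return P,[np.linalg.norm((np.eye(3)-np.outer(d,d))@(P-o))*1e3 for o,d in L]
def crop(g,u,v,w,h,s):
    im=g["pixels"][v:v+h,u:u+w,::-1];im=cv2.convertScaleAbs(im,alpha=1.6)
    return cv2.resize(im,None,fx=s,fy=s,interpolation=cv2.INTER_CUBIC)
E
python3 - <<'E'
from h import *
s=get_image("scene");t=get_image("top")
A=crop(t,270,200,100,75,4);B=crop(s,275,205,100,75,4)
C=crop(t,450,260,100,75,4);D=crop(s,130,215,100,75,4)
cv2.imwrite("pics/c1.png",np.vstack([np.hstack([A,B]),np.hstack([C,D])]))
A=crop(t,100,270,160,75,5);B=crop(s,320,180,160,45,5)
cv2.imwrite("pics/c2.png",np.vstack([A,B]))
E
```

```text
(no output)
```

View pics/c1.png

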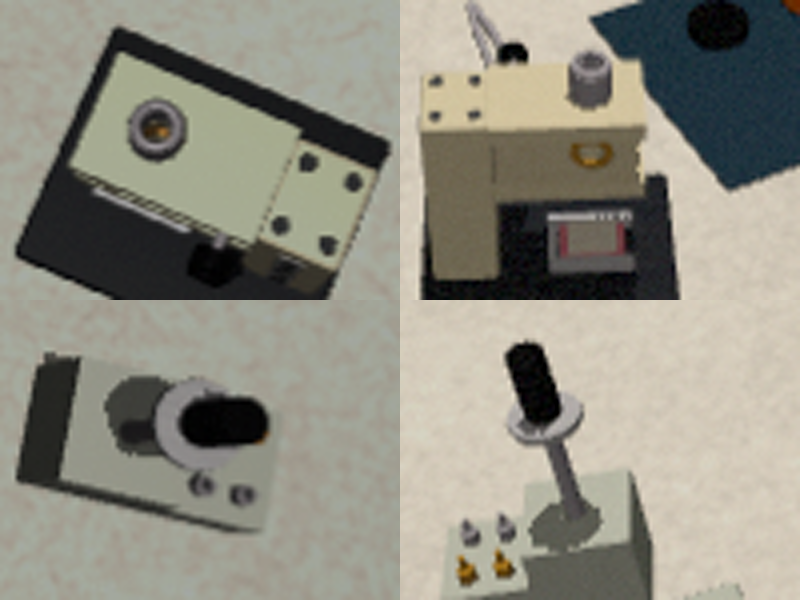

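View pics/c2.png

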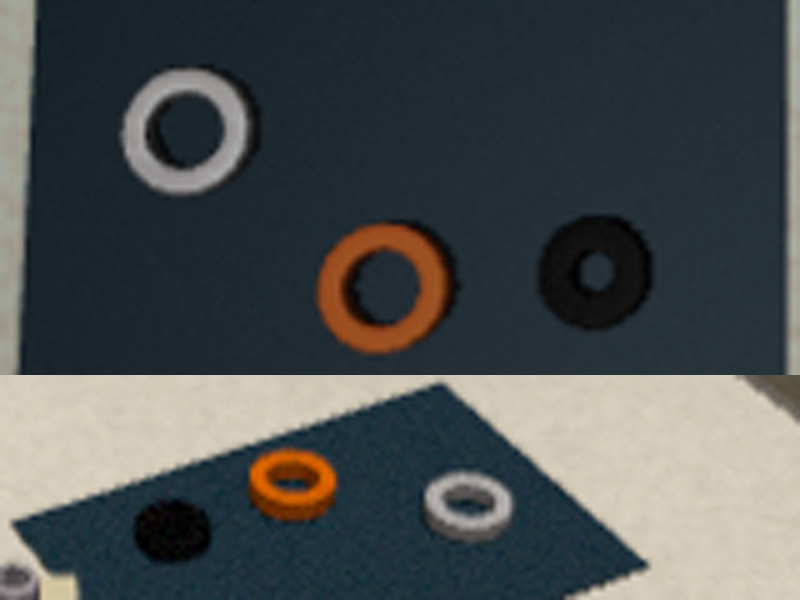

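Both crops show the sleeve mouth, flange, handle and rings sharply. In top view the sleeve bore is at about (309,232), the flange at (500,290.5) and the handle cap at (511,289.5). In the scene view the sleeve mouth is at about (322,221).

```bash
cat > m.py <<'E'
from h import *
def ell(g,box,lo,hi,sel=0,hull=True):
    "ellipse of the biggest blob in box=(u,v,w,h) in upsampled HSV range"
    u,v,w,h=box;s=6
    im=cv2.resize(np.ascontiguousarray(g["pixels"][v:v+h,u:u+w]),None,fx=s,fy=s,interpolation=cv2.INTER_CUBIC)
    m=cv2.inRange(cv2.cvtColor(im,cv2.COLOR_RGB2HSV),np.array(lo),np.array(hi))
    cs=sorted(cv2.findContours(m,cv2.RETR_EXTERNAL,cv2.CHAIN_APPROX_NONE)[0],key=cv2.contourArea)
    c=cs[-1-sel]; c=cv2.convexHull(c) if hull else c
    e=cv2.fitEllipseDirect(c)
    return (u+(e[0][0]+.5)/s-.5,v+(e[0][1]+.5)/s-.5),(e[1][0]/s,e[1][1]/s),e[2]
E
python3 - <<'E'
from m import *
s=get_image("scene");t=get_image("top")
for n,g,b in(("spT",t,(120,280,35,32)),("spS",s,(400,196,28,22)),("buT",t,(160,312,35,32)),("buS",s,(367,192,26,20))):
    for v in (60,90,110,130,150,170):
        lo=(5,120,v) if "bu" in n else (0,0,v); hi=(25,255,255) if "bu" in n else (179,70,255)
        try:print(n,v,np.round(np.r_[ell(g,b,lo,hi)[0],ell(g,b,lo,hi)[1]],2))
        except Exception as e:print(n,v,"-")
for n,g,p in(("slT",t,(297,220,26,26)),("slS",s,(311,213,24,20)),("plT",t,(485,275,36,32)),("plS",s,(150,222,30,36))):
    u,v,w,h=p;print(n,p);print(cv2.cvtColor(np.ascontiguousarray(g["pixels"][v:v+h,u:u+w]),cv2.COLOR_RGB2GRAY)) if 'sl' in n else 0
np.set_printoptions(suppress=1);print(cv2.Rodrigues(ctrl.get_state()["tool_rot"])[0].round(3))
E
```

```text
spT 60 [136.51 295.81  24.21  25.59]
spT 90 [136.52 295.86  22.91  24.3 ]
spT 110 [146.75 299.67   0.37   0.6 ]
spT 130 -
spT 150 -
spT 170 -
spS 60 [413.35 204.89  11.94  17.92]
spS 90 [413.34 204.82  10.35  16.83]
spS 110 [419.3  204.86   3.56   5.92]
spS 130 [4.2728e+02 1.9572e+02 3.8000e-01 4.9000e-01]
spS 150 -
spS 170 -
buT 60 [175.86 327.21  24.93  26.2 ]
buT 90 [175.77 327.18  23.51  24.8 ]
buT 110 -
buT 130 -
buT 150 -
buT 170 -
buS 60 [378.1  201.14  14.2   17.72]
buS 90 [378.13 200.16  10.92  17.03]
buS 110 [378.11 200.08  10.07  16.59]
buS 130 [379.05 200.26   8.72  13.98]
buS 150 -
buS 170 -
slT (297, 220, 26, 26)
[[103 104 104 104 104 104 104 104 104 105 104 103 104 104 104 104 104 103
  101  92  65  28  16  16  16  17]
 [104 104 104 104 104 104 104 104 105 104 104 104 105 104 104 105 104 104
  103 103 101 100  93  64  29  17]
 [103 104 104 104 105 105 104 104 104 104 103 104 104 104 104 104 104 104
  104 104 104 104 103 101  93  64]
 [104 105 103 103 104 105 104 104 104 104 104 104 105 104 104 104 104 104
  104 104 104 104 104 105 103 102]
 [104 104 104 104 104 104 104
[... 3832 characters left out ...]
  67  43  46  47  47  49  47  48  46  45  39 118
  123 123 122 123 123 123]
 [123 123 122 122 121 111  59  42  44  47  48  48  50  48  46  45  47 118
  122 124 122 121 122 122]
 [122 123 122 122 123  90  59  46  42  49  47  49  47  47  47  44  70 118
  123 122 122 122 122 121]
 [122 123 121 123 123 122  91  58  49  48  47  51  48  50  49  52  99 121
  123 122 123 123 122 122]
 [123 122 122 122 122 122 123  91  83  58  54  53  53  81  82  87 119 123
  121 122 122 123 123 122]
 [123 123 122 123 123 123 123 120 122  90  86  87  88 120 122 123 122 123
  121 122 123 124 122 123]]
plT (485, 275, 36, 32)
plS (150, 222, 30, 36)
[[-0.962  0.271 -0.   ]
 [ 0.271  0.962 -0.001]
 [-0.    -0.001 -1.   ]]
```

```bash
python3 - <<'E'
from m import *
s=get_image("scene");t=get_image("top")
np.set_printoptions(suppress=1,precision=4)
for n,a,b in(("spacer",(136.5,295.85),(413.35,204.8)),("buffer",(175.75,327.2),(378.1,200.1)),("sleeve",(308.8,231.3),(322.2,220.2)),("flange top",(500.3,290.2),(165.7,243)),("cap",(511.1,289.2),(161,227.2)),("brass",(0,0),(0,0))):
    if n!="brass":print(n,*tri(t,a,s,b))
for n,a,b,z in(("spacer",(136.5,295.85),(413.35,204.8),.014),("buffer",(175.75,327.2),(378.1,200.1),.016),("sleeve",(308.8,231.3),(322.2,220.2),.161),("flange",(500.3,290.2),(165.7,243),.142),("cap",(511.1,289.2),(161,227.2),.186)):
    print(n,plane(t,*a,z),plane(s,*b,z))
E
```

```text
spacer [0.4874 0.3296 0.0125] [np.float64(0.9649584868407174), np.float64(0.9649584868408032)]
buffer [0.4245 0.251  0.0145] [np.float64(0.8000239134836912), np.float64(0.8000239134838818)]
sleeve [ 0.5838 -0.0107  0.1597] [np.float64(1.1632058267102645), np.float64(1.1632058267102428)]
flange top [ 0.4767 -0.3389  0.1428] [np.float64(1.5659557836234346), np.float64(1.565955783623464)]
cap [ 0.4762 -0.3377  0.1876] [np.float64(1.3828335721905998), np.float64(1.382833572190455)]
spacer [0.4869 0.3281 0.014 ] [0.489  0.3294 0.014 ]
buffer [0.4242 0.2498 0.016 ] [0.4263 0.2506 0.016 ]
sleeve [ 0.5831 -0.0117  0.161 ] [ 0.5855 -0.0102  0.161 ]
flange [ 0.4762 -0.3408  0.142 ] [ 0.4769 -0.3375  0.142 ]
cap [ 0.4759 -0.3398  0.186 ] [ 0.4754 -0.3364  0.186 ]
```

```bash
python3 -m crank '[[[0,0,0,0.12,-1],[0,0,0,0.12,-1],[0,0,0,0.12,-1],[0,0,0,0.12,-1],[0,0,0,0.12,-1],[0,0,0,0.12,-1],[0,0,0,0.12,-1],[0,0,0,0.12,-1],[0,0,0,0.12,-1],[0,0,0,0.12,-1]]]'; python3 -m crank '[[[0,0,0,0.096,-1],[-30,30,0,0,-1],[-30,30,0,0,-1],[-30,30,0,0,-1],[-30,30,0,0,-1],[-30,30,0,0,-1],[-30,30,0,0,-1],[-30,30,0,0,-1],[-30,30,0,0,-1],[-30,30,0,0,-1]]]'
```

```text
time: 1.23
position: [0.1763, 0.6256, 0.2226]
tool_rot: [-2.119, -2.319, -0.0]
ft_force: [0.8, 0.1, 0.1]
grip_width: 1.0
grip_force: 0.0
time: 2.07
position: [0.4427, 0.3589, 0.223]
tool_rot: [-2.221, -2.221, -0.002]
ft_force: [1.5, 0.5, -0.8]
grip_width: 1.0
grip_force: 0.0
```

```bash
python3 -m crank '[[[-14,21,0,0,-1],[-13,21,0,0,-1],[0,0,35,0,-1],[0,0,35,0,-1],[0,0,35,0,-1],[0,0,30,0,-1],[0,0,25,0,-1],[0,0,15,0,-1],[0,0,0,0,-1],[0,0,0,0,-1]]]' 30;python3 - <<'E'
from m import *
s=get_image("scene");t=get_image("top")
cv2.imwrite("pics/g1.png",np.hstack([crop(t,90,240,100,100,4),crop(s,370,140,100,100,4)]))
p=ctrl.get_state()["position"];print(p, proj(t,p),proj(s,p))
E
```

```text
time: 2.9
position: [0.4832, 0.3332, 0.0472]
tool_rot: [2.221, 2.222, -0.002]
ft_force: [0.5, -0.1, 1.5]
grip_width: 1.001
grip_force: 0.0
[0.48464088 0.33423026 0.04918639] [[126.33219716 296.52260874]] [[415.5102154  193.56527505]]
```

View pics/g1.png

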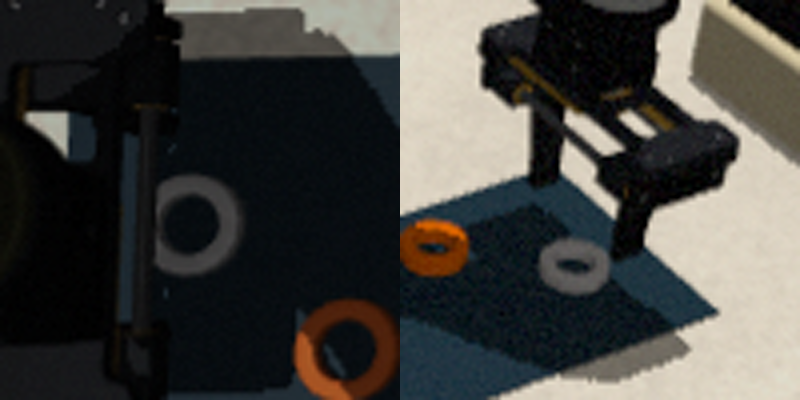

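The open fingers are above the spacer, whose centre is at crop (190,225) in the top view. The reading matches the row-length cap, so I still have about 4.5 mm to go in each axis.

```bash
python3 -m crank '[[[-4.5,4.5,10,0,-1],[0,0,14,0,-1],[0,0,12,0,-1],[0,0,8,0,-1],[0,0,0,0,-1],[0,0,0,0,0.1],[0,0,0,0,0.3],[0,0,0,0,0.5],[0,0,0,0,0.5],[0,0,0,0,0.5]]]' 30;python3 -m crank '[[[0,0,0,0,0.5],[0,0,0,0,0.5],[0,0,0,0,0.5],[0,0,0,0,0.5]]]'
```

```text
time: 3.83
position: [0.4881, 0.329, 0.0036]
tool_rot: [-2.221, -2.222, -0.0]
ft_force: [-0.2, -0.0, -1.0]
grip_width: 0.707
grip_force: 0.0
time: 4.17
position: [0.4881, 0.329, 0.0036]
tool_rot: [-2.221, -2.221, -0.0]
ft_force: [-0.8, 1.0, 0.4]
grip_width: 0.554
grip_force: 30.0
```

```bash
python3 -m crank '[[[0,0,-10,0,0.5],[0,0,-35,0,0.5],[0,0,-40,0,0.5],[0,0,-40,0,0.5],[0,0,-40,0,0.5],[0,0,-31,0,0.5],[-15,4,0,0,0.5],[-25,8,0,0,0.5]]]' 30;python3 -m crank '[[[-36,10,0,0,0.5],[-36,10,0,0,0.5],[-36,10,0,0,0.5],[-36,10,0,0,0.5],[-36,10,0,0,0.5],[-36,10,0,0,0.5],[-36,10,0,0,0.5],[-30,10,0,0,0.5],[-18,4,0,0,0.5],[0,0,0,0,0.5]]]'
python3 - <<'E'
from m import *
P=[]
for i in range(4):
    t=get_image("top");s=get_image("scene");P.append(ctrl.get_state()["position"])
print(np.mean(P,0),np.std(P,0))
cv2.imwrite("pics/g2.png",np.hstack([crop(t,260,180,100,100,4),crop(s,270,160,100,100,4)]))
E
```

```text
time: 4.83
position: [0.5, 0.2927, 0.2028]
tool_rot: [-2.214, -2.227, -0.01]
ft_force: [0.1, -0.5, -0.8]
grip_width: 0.56
grip_force: 30.0
time: 5.67
position: [0.5842, -0.0183, 0.2]
tool_rot: [2.229, 2.209, -0.003]
ft_force: [-0.9, 0.3, -0.6]
grip_width: 0.561
grip_force: 30.0
[ 0.58381538 -0.01004374  0.19948045] [8.42965579e-05 1.15972847e-03 4.65836598e-05]
```

View pics/g2.png

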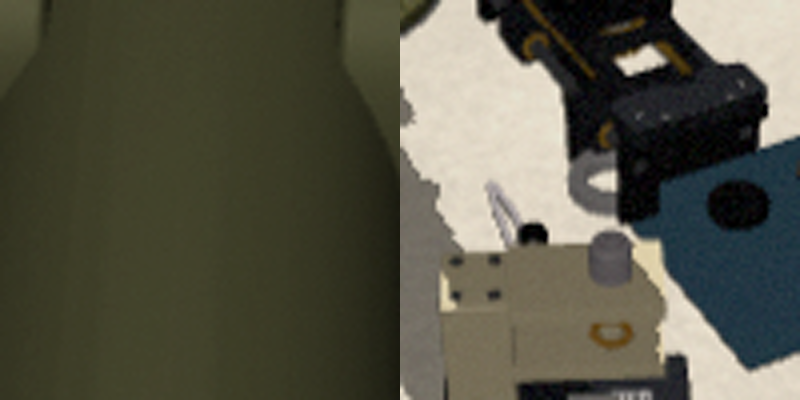

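The scene view shows the held spacer at crop (600,180), just above the sleeve at (610,240), partly behind a finger. The top view is blocked by the arm. I'll compare the ring's left edge with the prediction for a ring centred on the TCP.

```bash
python3 - <<'E'
from m import *
s=get_image("scene");p=ctrl.get_state()["position"];print(p)
def ringpx(c,z0,z1,r=.025):
    a=np.linspace(0,2*np.pi,90);return np.vstack([proj(s,np.c_[c[0]+r*np.cos(a),c[1]+r*np.sin(a),0*a+z]) for z in(z0,z1)])
q=ringpx(p,p[2]-.0016,p[2]+.0104);print("pred left/bottom",q.min(0),q.max(0))
G=cv2.cvtColor(np.ascontiguousarray(s["pixels"]),cv2.COLOR_RGB2GRAY)
print(G[197:217:1,306:326]); print(proj(s,[p[0],p[1],p[2]-.0016]),proj(s,[p[0],p[1]+.001,p[2]]),proj(s,p))
E
```

```text
[ 0.58395971 -0.00983428  0.1995629 ]
pred left/bottom [310.33259989 195.41592717] [333.47368023 214.05559869]
[[137 135 136 137 136  82  20   8   4  12  29  34  18  12  15  21  35  40
   17   6]
 [134 134 137 137 134  81  18   6  16  37  58  56  41  36  42  46  60  59
   16   2]
 [135 135 139 138 136  91  26  21  40  56  58  57  58  60  62  64  66  64
   19   0]
 [138 138 139 139 136 117  50  47  58  58  58  59  59  58  60  62  61  60
   18  10]
 [139 138 140 137 136 137  75  58  57  57  57  54  55  57  59  59  59  58
   20   7]
 [137 137 137 136 136 131  70  57  57  59  51  50  52  55  71  81  82  81
   29   3]
 [134 134 136 135 134 116  66  58  59  60  48  51  69  92 110 122 123 120
   52  14]
 [134 136 136 136 133 115  66  58  57  57  51  89 110 136 140 139 137 135
   60  10]
 [134 137 138 136 135 114  63  55  59  56  56 121 136 138 138 137 137 138
   54  15]
 [135 137 137 135 136 115  58  58  58  58  59  70 117 122 132 133 136 137
   45   8]
 [134 137 136 136 136 122  61  56  56  62  60  59  59  70 102 104 119 122
   41   8]
 [138 137 138 137 134 136  77  54  56  58  60  59  60  56  56  56  58  59
   14   0]
 [139 138 137 137 135 135 113  62  52  55  60  60  61  59  61  62  60  59
   20   8]
 [136 135 136 138 136 136 137  87  62  56  56  57  56  60  60  58  60  59
   21   2]
 [131 132 135 136 136 134 135 124 104  67  57  55  54  57  57  56  58  59
    9   0]
 [132 132 135 136 136 136 136 136 138 105  81  64  55  58  59  57  58  58
   18  10]
 [133 132 134 136 138 136 134 134 134 134 121 101  93  83  81  74  73  73
   19   8]
 [135 134 136 137 136 135 133 131 132 134 133 133 134 122 122 112 111 112
   52  11]
 [136 136 136 137 136 134 131 133 135 134 132 132 134 133 133 135 132 134
   82  19]
 [118 134 136 135 135 134 133 132 133 135 134 135 135 133 134 128 125 124
   98  80]]
[[321.93824689 206.76691331]] [[322.34269435 206.05792115]] [[321.93333608 206.18976946]]
```

```bash
python3 -m crank '[[[-2.2,1,10,0,0.5],[0,0,12,0,0.5],[0,0,10,0,0.5],[0,0,3,0,0.5],[0,0,3,0,0.5],[0,0,3,0,0.5],[0,0,3,0,0.5],[0,0,0,0,0.5]]]' 30
```

```text
time: 6.78
position: [0.5848, -0.013, 0.155]
tool_rot: [-2.221, -2.221, 0.001]
ft_force: [-0.7, 0.5, -0.7]
grip_width: 0.552
grip_force: 30.0
```

```bash
python3 -m crank '[[[0,0,3,0,0.5],[0,0,3,0,0.5],[0,0,0,0,0.5]]]' 30
```

```text
time: 7.03
position: [0.5849, -0.0129, 0.1491]
tool_rot: [-2.221, -2.221, 0.0]
ft_force: [-0.1, 2.2, -1.5]
grip_width: 0.553
grip_force: 30.0
```

The spacer is threaded onto the sleeve with no contact force. I'll lower the rest of the way.

```bash
python3 -m crank '[[[0,0,3,0,0.5],[0,0,3,0,0.5],[0,0,3,0,0.5],[0,0,1,0,0.5],[0,0,0,0,0.5],[0,0,0,0,0.5]]]' 30
```

```text
time: 7.53
position: [0.5847, -0.0131, 0.1391]
tool_rot: [-2.221, -2.221, 0.001]
ft_force: [-1.7, 2.0, -1.4]
grip_width: 0.55
grip_force: 30.0
```

```bash
python3 -m crank '[[[0,0,0,0,0.2],[0,0,0,0,-0.2],[0,0,0,0,-0.5],[0,0,0,0,-1],[0,0,0,0,-1],[0,0,-20,0,-1],[0,0,-40,0,-1],[20,-10,-10,0,-1],[36,-16,0,0,-1],[36,-16,0,0,-1]]]' 30; python3 -m crank '[[[36,-18,0,0,-1],[36,-18,0,0,-1],[36,-18,0,0,-1],[36,-18,0,0,-1],[20,-10,0,0,-1],[0,0,0,0,-1],[0,0,0,0,-1]]]'
python3 - <<'E'
from m import *
P=[]
for i in range(2):
    t=get_image("top");s=get_image("scene");P.append(ctrl.get_state()["position"])
print(np.mean(P,0))
cv2.imwrite("pics/g3.png",np.vstack([np.hstack([crop(t,270,190,80,70,5),crop(s,280,190,80,70,5)]),crop(s,340,180,160,50,5)]))
for v in(90,110):print(ell(s,(367,192,26,20),(5,120,v),(25,255,255)))
E
```

```text
time: 8.37
position: [0.5443, 0.0778, 0.2115]
tool_rot: [2.225, 2.214, 0.006]
ft_force: [1.0, 1.4, -0.8]
grip_width: 0.991
grip_force: 0.0
time: 8.95
position: [0.4609, 0.2439, 0.2099]
tool_rot: [2.217, 2.225, 0.001]
ft_force: [0.5, -1.0, 0.9]
grip_width: 1.001
grip_force: 0.0
[0.4621738  0.24116107 0.20981154]
((379.2644971211751, 199.95407231648764), (10.69504419962565, 14.797106424967447), 105.10547637939453)
((379.25652567545575, 199.9343293507894), (9.823911666870117, 14.361968994140625), 102.1636962890625)
```

View pics/g3.png

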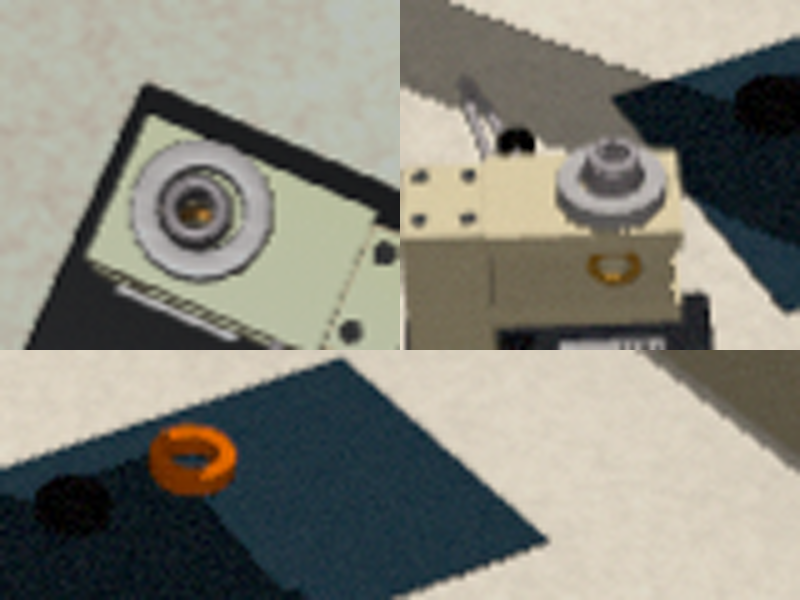

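The spacer lies flat and home around the sleeve, at crop (201,210) in the top view against the mouth at (195,208), so it sits about 2 mm towards -y. For the buffer I'll aim at about (0.584, -0.011).

```bash
python3 -m crank '[[[4,-18,0,0,-1],[4,-18,10,0,-1],[0,0,35,0,-1],[0,0,35,0,-1],[0,0,35,0,-1],[0,0,30,0,-1],[0,0,20,0,-1],[0,0,0,0,-1],[0,0,0,0,-1]]]' 30
```

```text
time: 9.9
position: [0.4253, 0.2493, 0.0441]
tool_rot: [2.224, 2.219, -0.003]
ft_force: [0.7, -0.1, 0.8]
grip_width: 1.001
grip_force: 0.0
```

```bash
python3 -m crank '[[[1,0,14,0,-1],[0,0,14,0,-1],[0,0,10,0,-1],[0,0,0,0,0.1],[0,0,0,0,0.3],[0,0,0,0,0.5],[0,0,0,0,0.5],[0,0,0,0,0.5],[0,0,0,0,0.5],[0,0,0,0,0.5]]]' 30;python3 -m crank '[[[0,0,0,0,0.5],[0,0,0,0,0.5],[0,0,0,0,0.5],[0,0,-10,0,0.5],[0,0,-35,0,0.5],[0,0,-40,0,0.5],[0,0,-40,0,0.5],[0,0,-40,0,0.5],[0,0,-35,0,0.5]]]'
```

```text
time: 10.73
position: [0.4253, 0.252, 0.007]
tool_rot: [-2.221, -2.222, -0.001]
ft_force: [-1.5, 0.0, 2.6]
grip_width: 0.559
grip_force: 30.1
time: 11.48
position: [0.4253, 0.2515, 0.2097]
tool_rot: [2.222, 2.221, 0.003]
ft_force: [0.2, 0.5, -0.6]
grip_width: 0.558
grip_force: 30.0
```

```bash
python3 -m crank '[[[-16,10,0,0,0.5],[-32,19,0,0,0.5],[-34,20,0,0,0.5],[-34,20,0,0,0.5],[-34,20,0,0,0.5],[-34,20,0,0,0.5],[-34,20,0,0,0.5],[-28,20,0,0,0.5],[-16,10,0,0,0.5],[0,0,0,0,0.5]]]' 30;python3 -m crank '[[[0,0,0,0,0.5],[0,0,0,0,0.5],[0,0,0,0,0.5]]]'
python3 - <<'E'
from m import *
s=get_image("scene");p=ctrl.get_state()["position"];print(p)
a=np.linspace(0,2*np.pi,90)
q=np.vstack([proj(s,np.c_[p[0]+.025*np.cos(a),p[1]+.025*np.sin(a),0*a+p[2]+z]) for z in(-.005,.009)]);print("pred",q.min(0),q.max(0))
m=cv2.inRange(cv2.cvtColor(np.ascontiguousarray(s["pixels"]),cv2.COLOR_RGB2HSV),np.array((3,120,50)),np.array((25,255,255)))[180:225,300:345]
y,x=np.nonzero(m);print("seen",x.min()+299.5,y.min()+179.5,x.max()+300.5,y.max()+180.5)
print(proj(s,[.584,-.011,.161]))
E
```

```text
time: 12.32
position: [0.5853, -0.0165, 0.2069]
tool_rot: [2.228, 2.21, -0.003]
ft_force: [-0.3, -0.2, -0.4]
grip_width: 0.56
grip_force: 30.0
time: 12.57
position: [0.5835, -0.0084, 0.2065]
tool_rot: [-2.218, -2.223, -0.001]
ft_force: [-0.1, -0.0, -0.9]
grip_width: 0.56
grip_force: 30.0
[ 0.58358684 -0.00840955  0.206584  ]
pred [310.78901653 193.08978857] [334.00449866 212.44766621]
seen 311.5 187.5 324.5 212.5
[[321.59184847 219.91818052]]
```

```bash
python3 -m crank '[[[-2.6,0,10,0,0.5],[0,0,14,0,0.5],[0,0,10,0,0.5],[0,0,3,0,0.5],[0,0,3,0,0.5],[0,0,3,0,0.5],[0,0,3,0,0.5],[0,0,0,0,0.5]]]' 30
```

```text
time: 13.28
position: [0.584, -0.0122, 0.1603]
tool_rot: [-2.22, -2.221, -0.0]
ft_force: [-0.2, 0.6, -0.7]
grip_width: 0.561
grip_force: 30.0
```

```bash
python3 -m crank '[[[0,0,2,0,0.5],[0,0,2,0,0.5],[0,0,1.5,0,0.5],[0,0,0,0,0.5],[0,0,0,0,0.5]]]' 30
```

```text
time: 13.7
position: [0.584, -0.0123, 0.1549]
tool_rot: [-2.221, -2.221, -0.001]
ft_force: [-1.5, 2.2, -0.5]
grip_width: 0.552
grip_force: 30.0
```

```bash
python3 -m crank '[[[0,0,0.7,0,0.5],[0,0,0,0,0.2],[0,0,0,0,-0.2],[0,0,0,0,-0.5],[0,0,0,0,-1],[0,0,0,0,-1],[0,0,-30,0,-1],[0,0,-40,0,-1],[-18,-6,0,0,-1],[-35,-12,0,0,-1]]]' 30; python3 -m crank '[[[-36,-12,0,0,-1],[-36,-12,0,0,-1],[-36,-12,0,0,-1],[-36,-12,0,0,-1],[-36,-12,0,0,-1],[-36,-12,0,0,-1],[-36,-12,0,0,-1],[-20,-6,0,0,-1],[0,0,0,0,-1],[0,0,0,0,-1]]]'
python3 - <<'E'
from m import *
P=[]
for i in range(4):
    t=get_image("top");s=get_image("scene");P.append(ctrl.get_state()["position"])
print(np.mean(P[1:],0))
cv2.imwrite("pics/g4.png",np.vstack([np.hstack([crop(t,270,190,80,60,5),crop(s,280,190,80,60,5)]),np.hstack([crop(t,460,250,80,60,5),crop(s,130,190,80,60,5)])]))
E
```

```text
time: 14.53
position: [0.5692, -0.0617, 0.2268]
tool_rot: [2.21, 2.228, 0.008]
ft_force: [0.9, 0.1, 0.1]
grip_width: 0.979
grip_force: 0.0
time: 15.37
position: [0.4749, -0.3399, 0.2245]
tool_rot: [2.226, 2.216, -0.001]
ft_force: [-0.3, 0.2, -0.7]
grip_width: 1.004
grip_force: 0.0
[ 0.47688386 -0.33652665  0.22426048]
```

View pics/g4.png

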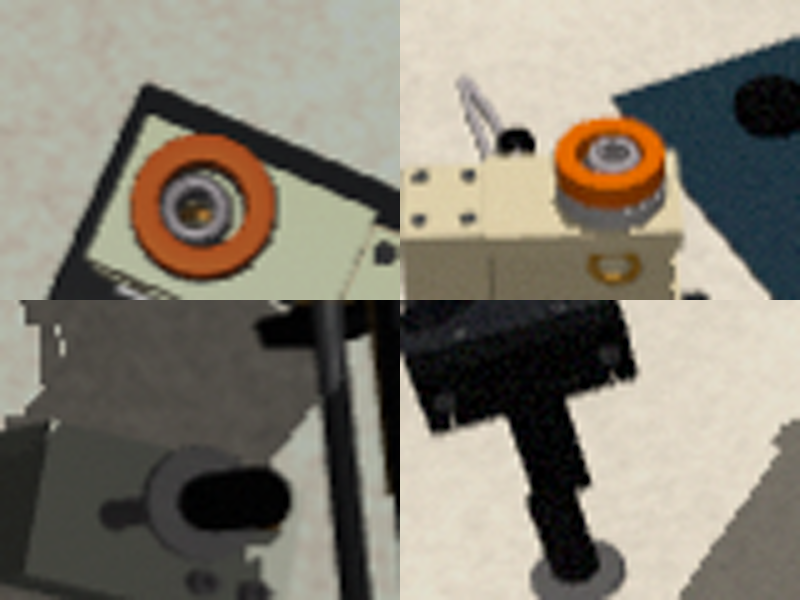

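The buffer is seated flat on the spacer at crop (203,205), with the sleeve mouth at (194,208) inside its hole. The handle is at crop (235,498) in the top view, standing clear beneath the open fingers. Next I'll descend onto it.

```bash
python3 -m crank '[[[-2,-1,20,0,-1],[0,0,25,0,-1],[0,0,15,0,-1],[0,0,10,0,-1],[0,0,5,0,-1],[0,0,0,0,0],[0,0,0,0,0.5],[0,0,0,0,0.9],[0,0,0,0,0.9],[0,0,0,0,0.9]]]' 50;python3 -m crank '[[[0,0,0,0,0.9],[0,0,0,0,0.9],[0,0,0,0,0.9],[0,0,0,0,0.9],[0,0,0,0,0.9],[0,0,0,0,0.9]]]' 50
```

```text
time: 16.6
position: [0.4755, -0.3402, 0.1502]
tool_rot: [2.22, 2.221, 0.001]
ft_force: [0.9, -0.2, 0.2]
grip_width: 0.704
grip_force: 0.0
time: 17.1
position: [0.4751, -0.3398, 0.1493]
tool_rot: [-2.221, -2.221, -0.0]
ft_force: [0.2, 0.5, -0.1]
grip_width: 0.253
grip_force: 0.0
```

```bash
python3 -m crank '[[[0,0,0,0,0.9],[0,0,0,0,0.9],[0,0,0,0,0.9],[0,0,0,0,0.9],[0,0,-5,0,0.9],[0,0,-25,0,0.9],[0,0,-40,0,0.9],[0,0,-40,0,0.9],[0,0,-40,0,0.9],[0,0,-30,0,0.9]]]' 50;python3 -m crank '[[[0,0,0,0,0.9],[0,0,0,0,0.9]]]'
python3 - <<'E'
from m import *
s=get_image("scene");t=get_image("top");p=ctrl.get_state()["position"];print(p)
print(proj(s,[p,p+[0,0,.019-.032],p+[0,0,.019-.16]]),proj(t,[p,p+[0,0,.019-.032],p+[0,0,.019-.16]]))
cv2.imwrite("pics/g5.png",np.hstack([crop(t,460,210,100,120,4),crop(s,120,165,100,120,4)]))
E
```

```text
time: 17.93
position: [0.4752, -0.3403, 0.3331]
tool_rot: [2.22, 2.219, 0.002]
ft_force: [0.2, -0.5, -0.5]
grip_width: 0.217
grip_force: 49.9
time: 18.1
position: [0.4756, -0.3406, 0.3311]
tool_rot: [2.219, 2.219, 0.002]
ft_force: [-0.4, 0.8, -3.2]
grip_width: 0.216
grip_force: 50.0
[ 0.47461443 -0.33930361  0.32801805]
[[140.72215005 171.02009125]
 [142.62234394 176.70580841]
 [159.43516991 227.04148923]] [[558.76178786 285.05063382]
 [553.46277208 285.5953237 ]
 [511.13552173 289.95909827]]
```

View pics/g5.png

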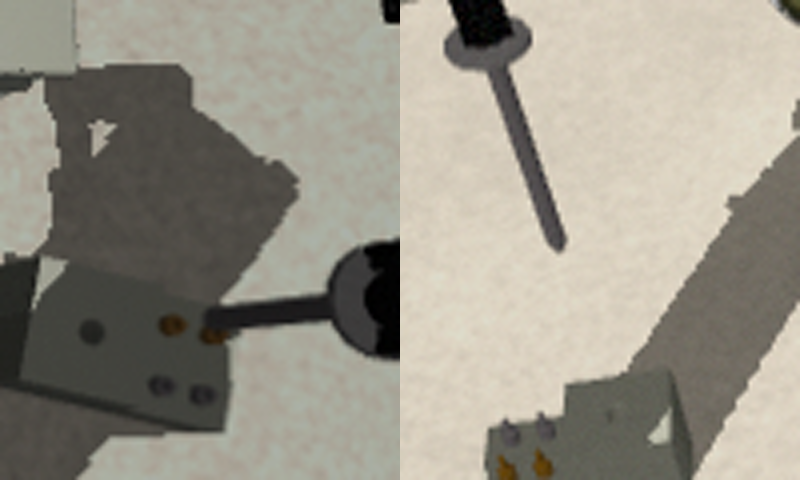

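The plunger hangs straight. The tip is seen at (160,227.4) in the scene and (511.7,289.5) in the top view, within about 0.6 px of the prediction for a vertical, centred grasp. Now I'll carry it over the sleeve.

```bash
python3 -m crank '[[[15,5,0,0,0.9],[30,10,0,0,0.9],[36,12,0,0,0.9],[36,12,0,0,0.9],[36,12,0,0,0.9],[36,12,0,0,0.9],[36,12,0,0,0.9],[36,12,0,0,0.9],[36,12,0,0,0.9],[21,7,0,0,0.9]]]' 50;python3 -m crank '[[[10,2,0,0,0.9],[0,0,0,0,0.9],[0,0,0,0,0.9],[0,0,0,0,0.9],[0,0,0,0,0.9]]]'
python3 - <<'E'
from m import *
P=[]
for i in range(4):
    s=get_image("scene");P.append(ctrl.get_state()["position"])
t=get_image("top")
p=np.mean(P[1:],0);print(p)
print(proj(s,p+[0,0,-.141]),proj(t,p+[0,0,-.141]))
cv2.imwrite("pics/g6.png",np.hstack([crop(s,290,170,66,75,6),crop(t,270,190,66,75,6)]))
E
```

```text
time: 19.03
position: [0.5809, -0.0156, 0.3265]
tool_rot: [-2.212, -2.225, 0.003]
ft_force: [0.1, 0.8, -1.5]
grip_width: 0.215
grip_force: 50.0
time: 19.45
position: [0.5825, -0.0147, 0.3294]
tool_rot: [2.226, 2.217, -0.001]
ft_force: [0.7, 0.5, -1.4]
grip_width: 0.215
grip_force: 50.0
[ 0.58283078 -0.01343305  0.32961602]
[[320.26975506 210.30181237]] [[309.97126114 228.51894875]]
```

View pics/g6.png

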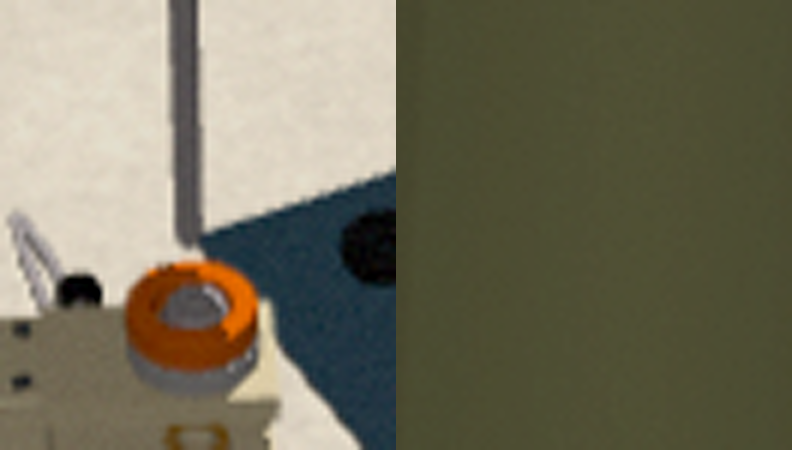

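The tip is at about (321.4,210.2) in the scene view, 0.8 px left of the sleeve axis whose mouth is at (322.3,220.2). I'll shift about 1.2 mm in each axis and descend carefully, watching the force. That was my last picture to view.

```bash
python3 -m crank '[[[1.2,1.3,8,0,0.9],[0,0,8,0,0.9],[0,0,6,0,0.9],[0,0,3,0,0.9],[0,0,3,0,0.9],[0,0,3,0,0.9],[0,0,0,0,0.9]]]' 50
```

```text
time: 20.28
position: [0.5841, -0.0106, 0.2977]
tool_rot: [-2.221, -2.221, 0.001]
ft_force: [-0.3, -0.1, -1.5]
grip_width: 0.22
grip_force: 50.0
```

```bash
python3 -m crank '[[[0,0,2,0,0.9],[0,0,2,0,0.9],[0,0,2,0,0.9],[0,0,0,0,0.9]]]' 50;python3 - <<'E'
from m import *
P=[]
for i in range(3):
    s=get_image("scene");x=ctrl.get_state();P.append(np.r_[x["position"],x["ft_force"],x["torque"]])
print(np.mean(P,0).round(4))
u=s["pixels"][202:218,312:332].astype(int).sum(2)//3;print(u)
E
```

```text
time: 20.62
position: [0.5842, -0.0106, 0.292]
tool_rot: [-2.221, -2.221, 0.0]
ft_force: [0.6, -0.6, -1.5]
grip_width: 0.215
grip_force: 50.0
[ 0.5844 -0.0106  0.2923 -0.225  -0.019  -1.6225 -0.0995  0.0523  0.0241]
[[132 134 134 131 130 131 133 132  78  50  50  51  48 128 131 131 129 130
  133 134]
 [133 134 133 130 130 131 132 133  79  51  52  52  46 125 132 134 133 130
  133 132]
 [131 131 133 133 134 133 132 135  80  52  52  51  47 126 133 133 133 133
  130 130]
 [131 131 132 132 131 134 133 134  78  51  53  52  46 127 132 132 132 134
  127 121]
 [131 131 132 132 132 132 131 131  83  52  53  52  46 127 131 127 121 116
   97  77]
 [132 133 131 133 135 134 132 131  93  56  52  52  47 118 116  97  78  37
   29  27]
 [131 132 132 132 134 131 133 131  97  55  53  53  45  72  37  31  33  33
   33  33]
 [132 134 133 132 130 131 132 133  93  55  54  50  47  31  32  30  31  28
   30  32]
 [133 133 133 132 131 130 131 131  95  52  52  51  48  33  30  31  30  31
   33  30]
 [131 133 135 133 133 132 133 132  93  55  52  54  48  34  30  29  30  31
   32  34]
 [132 133 133 135 131 132 133 130  89  54  52  52  47  29  28  30  33  33
   28  28]
 [131 130 130 131 121 119 121 116  63  51  52  51  48  34  44  36  31  31
   31  32]
 [130 127 120 115  77  75  62  40  38  49  50  52  47  38  58  55  49  36
   32  30]
 [129 120  81  38  34  34  34  37  34  50  50  51  47  37  59  68  62  54
   41  32]
 [121  81  42  34  36  36  37  37  37  47  53  51  50  40  33  60  67  68
   55  43]
 [ 80  39  38  34  40  35  35  33  39  50  53  51  49  38  36  35  59  68
   69  58]]
```

```bash
python3 -m crank '[[[0,0,5,0,0.9],[0,0,6,0,0.9],[0,0,6,0,0.9],[0,0,6,0,0.9],[0,0,6,0,0.9],[0,0,6,0,0.9],[0,0,6,0,0.9],[0,0,6,0,0.9],[0,0,0,0,0.9]]]' 50
```

```text
time: 21.52
position: [0.5836, -0.0106, 0.2437]
tool_rot: [-2.22, -2.22, 0.003]
ft_force: [0.2, 0.1, -2.3]
grip_width: 0.221
grip_force: 50.0
```

```bash
python3 -m crank '[[[0,0,3,0,0.9],[0,0,3,0,0.9],[0,0,3,0,0.9],[0,0,2,0,0.9],[0,0,2,0,0.9],[0,0,2,0,0.9],[0,0,0,0,0.9]]]' 50
```

```text
time: 22.1
position: [0.5842, -0.0106, 0.2299]
tool_rot: [-2.221, -2.221, 0.001]
ft_force: [-0.1, -0.5, -1.6]
grip_width: 0.215
grip_force: 50.0
```

```bash
python3 -m crank '[[[0,0,3,0,0.9],[0,0,4,0,0.9],[0,0,4,0,0.9],[0,0,4,0,0.9],[0,0,5,0,0.9],[0,0,5,0,0.9],[0,0,5,0,0.9],[0,0,5,0,0.9],[0,0,3.5,0,0.9],[0,0,0,0,0.9]]]' 50
python3 - <<'E'
from m import *
P=[]
for i in range(6):
    s=get_image("scene");x=ctrl.get_state();P.append(np.r_[x["position"],x["ft_force"],x["torque"]])
print(np.mean(P,0).round(4),np.std(P,0).round(4)[:3],x["grip_width"],x["grip_force"])
p=np.mean(P,0)[:3]
for k,z in(("flange bot",.178),("flange top",.184),("buffer top",.163)):
    a=np.linspace(0,2*np.pi,90);r=.02 if "fl" in k else .025
    q=proj(s,np.c_[p[0]+r*np.cos(a),p[1]+r*np.sin(a),0*a+z]);print(k,q.min(0).round(1),q.max(0).round(1))
print((s["pixels"][192:228,320:324].astype(int).mean(1)).round(0).astype(int).T)
print("below bushing z.070/.050",proj(s,[[*p[:2],.07],[*p[:2],.05]]).round(1)); print(s["pixels"][244:276,316:328].astype(int).mean(2).round().astype(int))
E
```

```text
time: 22.93
position: [0.5838, -0.0106, 0.1908]
tool_rot: [-2.221, -2.221, 0.002]
ft_force: [0.6, 0.3, -1.4]
grip_width: 0.218
grip_force: 50.0
[ 0.5845 -0.0106  0.192  -0.0867 -0.0759 -1.648  -0.0833  0.046  -0.0148] [0.0002 0.     0.0003] 0.21535713979342117 49.95493020862341
flange bot [312.7 208.4] [330.8 219.9]
flange top [312.7 206.3] [330.9 217.8]
buffer top [310.6 212.2] [333.  226.7]
[[18 17 18 18 22 19 15 12  7  6  3  2  6  3  4  4  0  6  1  7  2  4 14 41
  60 60 61 58 52 51 52 60 66 75 76 79]
 [17 16 17 20 23 20 17 12  7  5  5  2  6  4  3  4  2  7  2  6  4  5 14 39
  58 58 59 56 51 48 49 56 51 32 31 33]
 [12 17 18 20 23 21 16 12  6  6  4  5  8  3  4  4  2  6  1  8  2  4 14 38
  57 57 59 56 50 49 49 55 48  1  0  0]]
below bushing z.070/.050 [[322.1 249.4]
 [322.1 255.4]]
[[ 63  54  41  41  45  49  48  50  49  39  40  45]
 [ 63  64  53  45  41  42  37  43  40  36  41  52]
 [ 63  64  65  57  49  47  42  43  46  46  52  63]
 [ 65  62  65  62  64  58  55  55  57  64  62  64]
 [ 62  64  63  64  64  63  65  66  63  64  64  61]
 [ 64  64  64  63  65  62  63  65  63  62  64  65]
 [
[... 624 characters left out ...]
 68  69  68  66  69  68  68  69  69]
 [ 53  66  67  68  69  68  71  67  65  68  68  66]
 [ 50  66  68  68  67  66  68  68  68  69  69  68]
 [ 51  66  67  67  67  67  66  68  69  68  67  68]
 [ 50  67  69  68  68  68  69  69  70  69  69  69]
 [ 52  68  68  68  69  69  69  66  67  68  66  65]
 [ 52  62  63  64  59  60  60  61  60  62  60  56]
 [ 56  56  58  57  58  57  56  59  58  59  60  59]
 [ 60  59  58  57  58  59  59  58  60  59  60  59]
 [ 57  60  59  58  59  59  59  60  61  60  60  59]
 [ 53  53  54  51  51  54  52  51  51  52  49  51]
 [ 28  31  30  19  22  21  21  21  20  21   6   8]
 [ 10   3   9   5  11   9  12   9  10  14  16  11]
 [ 12   8  10  10  14   9   4  11   9   8  11   1]]
```

```bash
python3 - <<'E'
from m import *
s=get_image("scene")["pixels"].astype(int)
for r in range(200,230):
    print(r,"".join("O" if a[0]-a[2]>30 and a[0]>1.5*a[2] else ("." if a.mean()<25 else ("#" if a.mean()<90 else "-")) for a in s[r,304:342]), " ".join(f"{int(a.mean()):3d}" for a in s[r,308:336:2]))
E
```

```text
200 ----------#........................... 136 135 134  56   1   9   7   4   9   4   6   2   6   6
201 ----------#........................... 136 134 134  59   6   6   7   1   0   0   5   9   6   4
202 ----------#........................... 135 133 134  59   1   4   1  14   5   2   2   6   1   8
203 ----------#........................... 133 132 134  59  10   3   4   5   1   6   4   7   3   1
204 ----------#........................... 132 131 132  59   2   3   3   3   3   5  11  21   5   0
205 ----------#........................... 136 131 132  65   4   8   3   3   4   9  21  20   2   1
206 ----------##.......................... 134 132 133  80   6   5   7   2   4   2  17   8   5   0
207 -----------##........................# 135 132 134 100  46   5   5   2   6  10   9   6   2   0
208 ------------##....................#### 134 131 133 133  77   9  10   5   7   1   1   2   9   9
209 ------------##.................####### 134 133 135 128  61  15  11   1  16   8   7   4  13  21
210 -----------###..............########## 133 133 135  93  57  15   6   1   1   3   5   6  32  30
211 -------
[... 1169 characters left out ...]
 31 125
223 #######OOOOOO##########OOOOOO--#######  63  54  35  35  39  49  55  57  55  50  34  37  30 124
224 #######OOOOOOOOO#####OOOOOOOO--#######  63  56  35  35  34  40  52  57  48  36  35  34  28 124
225 #######OOOOOOOOOOOOOOOOOOOOOO---######  63  63  29  35  35  36  37  36  34  35  37  33  37 124
226 #######OOOOOOOOOOOOOOOOOOOOO#---######  62  63  31  32  36  36  38  35  37  35  36  33  41 124
227 ########OOOOOOOOOOOOOOOOOOOO#---######  62  65  37  33  38  36  38  36  38  36  36  31  45 122
228 #########OOOOOOOOOOOOOOOOOO##----#####  64  63  46  33  35  35  37  37  35  38  36  34  48 123
229 ##########OOOOOOOOOOOOOOOO###-----####  63  63  49  43  34  36  36  37  35  35  39  47  48 124
```

The flange's widest rows, 211–216, match the prediction for its underside at 178 mm, which is 15 mm above the buffer. Force and grip are steady, so I'm handing in.

```bash
python3 -c "
from bench import job
print(job.close_job())"
```

```text
the job is handed in; nothing more can be done
None
```

The job is handed in: spacer and then buffer are home on the sleeve, and the plunger is held through the upper guide and lower bushing with its flange about 15 mm above the buffer. The tip below the bushing wasn't checked in a picture, but by the arm's readings it sticks out about 20 mm.

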